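# Park the parts crate under the air knife and reset the blower's breaker

## Robot

A 7-joint arm with a two-finger parallel gripper is mounted at the origin on the work surface. World frame = base frame: x ahead of the robot, y to its left, z up, the work surface at z = 0. Lengths are in mm, angles in rad, forces in N, time in s.
With the tool pointing down it reaches from about 425 to 1025 mm from the base axis. Payload 9.4 kg.
Tool frame: the origin (TCP) lies where the fingers leave the gripper's body, on its centre line; the fingertips stand 73 mm ahead of it and the grasp point (between the pads) lies 54 mm ahead of it (robot.nose_length is the distance from the TCP to the fingertips, in mm); z points along the fingers, y is the line along which they close (so a half turn about z gives the same grasp; the last joint's range is limited). The gripper opens to 85 mm and grips with 20 to 120 N. Pads are 22 mm wide; open, the fingers measure 114 mm over their backs; the gripper's body (76 mm by 85 mm) begins 54 mm behind the grasp point. The pads swing forward as they close: fully open they stand 13 mm farther back than shut.
Start: joints at [-1.265, 0.599, -0.003, 1.599, 0.002, 0.943, -0.08], TCP at [270.802, 672.525, 303.875] pointing down, gripper open.
Joint ranges: [-2.57, 2.57], [-0.35, 1.97], [-1.29, 1.29], [0.11, 2.56], [-1.05, 4.19], [0.11, 1.86], [-2.63, 2.63]. Speed limits (rad/s): [2.22, 2.22, 3.01, 3.01, 3.14, 3.14, 3.14].

## Interface

Orientations are given as a unit quaternion [x, y, z, w].
In Python, from station import robot, eyes, job gives the robot as it stands.
- The arm moves only by the tool play_rows, never from a script. Its argument "moves" is a list that holds one entry, the list of rows, each a list of 7 numbers: the shift along the tool's x, y, z each as a share of 0.2 m, from -1 to 1, then the turn, a rotation vector about the tool's x, y, z each as a share of 180 degrees, from -1 to 1, then the opening, from 0 (shut) to 1 (fully open). In form: [[[tx, ty, tz, rx, ry, rz, fingers], ...]]. A call has 1 to 5 rows; each row is the pose to reach, as a shift and turn from the pose commanded when the call began, along the tool's axes at that moment, turning the shorter way round; what a row does not reach only later rows make up. A row lasts 1/10 s, in which the tool goes at most 50 mm and 8.59 degrees, less where a joint would pass 70% of its speed; a pose out of reach is approached as far as the arm can. A call with a number of a shift or a turn outside -1 to 1 is refused whole. A call with a gripper value outside its range is refused whole. The fingers move at their own pace and stop on an object; "newtons" is the grip in N (left out, the last holds). Time passes only in rows, so rows that repeat a pose let the fingers close. It gives the time, the measured TCP pose, the force, the opening and the grip force at its end, in the units of the state.
- robot.sense(): the state, without advancing time (a new reading comes with each control period).
- eyes.get_image(name): name is "scene" or "top" or "wrist"; returns a dict with "pixels" (384x512x3 uint8, red, green, blue), "camera_matrix" (3x3 intrinsics, pixels), "eye" and "rotation" of the camera in the world. Camera axes: x right, y down, z forward; pixel columns grow to the right and rows downward; lengths in mm; the calibration is good to about 2 mm. The wrist camera is an equidistant fisheye: a pixel r from the principal point sees the ray r / f radians off the axis. A picture is of the moment at which its call begins. There is no depth.
- job.hand_in(): hands the job in; it is judged then, once.
The state is a dict: "t": time; "q": joint angles; "joint_velocities": joint speeds; "joint_torque": joint torques, N m; "tool_pos": TCP position; "eef_rot": TCP orientation; "force": force on the tool from outside, world axes, zero at the start; "ft_torque": the same for the moment, N m; "opening": finger opening in mm; "grip_force": force on a finger pad.
Only numpy, scipy, OpenCV 4.12 (cv2) and the standard library are available. Lean on these libraries where they do the work, as an engineer would, in place of code of your own. Each camera call takes 0.05 s, during which the arm holds its last target. There are 200 camera calls.

## Task

The steel crate of freshly washed turned parts has to be blown dry. Push it (do not lift it) up the ramp of the blow-off station, under the air knife, until its trailing edge drops behind the lip and it sits flat on the deck; then reset the tripped breaker of the blower: push its handle all the way down to off, then all the way up to on. Leave the loose fittings and the caliper beside the station as they are.

Things in the scene. Friction and masses are not known exactly. Their poses are not given: they have to be found in the camera images.
- station: Blow-off station of steel sheet, fixed to the bench, 690 mm long. Origin on the bench top straight under the lip, midway across the slide; its y runs along the slide, up the ramp (at yaw 0 to the robot's left), x across it, away from the robot, z up. From low to high y: apron, ramp, lip, deck under the air knife, end plate, grey blower cabinet. Sizes in mm in this frame.
- apron_end (a point): Middle of the open lower end of the flat apron (y -350, top at z 6), 180 wide. Flared guides narrow it from 170 to 108 between y -170 and -95, just past the ramp's foot; they stand 26 high.
- ramp_foot (a point): Middle of the ramp's foot (y -110, z 6). The ramp rises 17.6 degrees to the lip. On ramp and deck the gap between the side rails is 108 (x -54 to 54); the rails stand 18 above the floor.
- lip (a point): Middle of the lip, at its far side (y 0), at the height of its top (z 41): a rolled edge 8 thick along the top of the ramp. The deck behind it lies 12 lower.
- deck (a point): Middle of the level slotted deck (z 29), which runs from the lip (y 0) to an upright end plate (y 155) that stops the crate.
- air_knife (a point): Middle of the air knife, a tube 64 across lying across the slide (y 25, z 155) on brackets at x -62 and 62, whose near sides are at y 12. From y 55 to the end plate a clear splash shield, underside at z 130, covers the deck. A vertical tool cannot push the crate home past the tube: lean it back about 35 degrees, tip pointing up the ramp.
- breaker_axis (a point): Where the breaker handle's level turning axis crosses its middle (x -32, y 255, z 112), 4 below the face of the cabinet's console. The console faces the robot and rises away from it (towards x) at 42.5 degrees to the horizontal; the cabinet behind it is 175 tall.
- crate: Open steel crate with punched walls, packed with brass fittings that cannot come out: 100 mm wide (its x), 130 mm long (its y, along the slide), 55 mm high, walls 4 mm, 0.45 to 0.9 kg. Origin: centre of its underside. Smooth and wet (friction about 0.3): let go on the ramp, it may slide back. It starts on the apron, a little off line. Parked, its origin is at y 65 to 90, z 29 mm in the station's frame, and it lies level.
- breaker (a joint): Angle (rad) of the breaker's handle about point breaker_axis: -0.42 fully down (off, towards the robot), 0.42 fully up (on, away from the robot); tripped it stands near 0, square to the console. It stays where it is left and takes about 4 N to move.
- handle_tip (a point): Middle of the free end of the breaker's handle, 50 mm from its axis; z points out along the handle. The black handle is 18 mm wide (along the station's y) and 10 mm thick and stands 26 mm out of the breaker's grey cover plate, whose face is 20 mm above the console's face.
- fitting_a: Loose brass fitting, 32 mm across, 44 mm high, standing on the robot's side of the ramp. Origin: centre of its underside. Leave alone.
- fitting_b: The same kind of fitting, on the robot's side of the deck. Leave alone.
- fitting_c: The same kind of fitting, on the far side of the slide. Leave alone.
- caliper: Caliper 230 mm long, 11 mm high, lying on the robot's side of the apron. Origin: centre of its underside. Leave alone.
Not all that is in view belongs to the job. Leave any orange or pink look-alike of the crate alone.

How it is judged:
By the outcome, as a careful person would: the job done as asked, in the order asked, and still so for the second after the job is handed in, with the robot touching nothing.
It also fails if it takes over 54 s, if anything falls off the work surface, if the arm or the gripper's body presses on something with over 40 N, if the wrist force passes 120 N, or if a joint passes its speed limit or range.

## Working session

There is one attempt and no reset: what is moved stays moved. The work goes in short steps, Python scripts to look and compute and a tool call to move; the robot and the scene stay as the last step left them, time stands still between calls to the robot, and variables do not carry over. Pictures are saved under pics/ and viewed, at most 10 in all, crops included, and the job is handed in when it is done.

Besides the shell and the picture viewer there is one more tool, called after "Call:" as name(argument=value, ...), one argument or row to a line, values as JSON. play_rows: Moves the arm, as the interface text tells. Shift numbers are shares of 0.2 m and turn numbers shares of 180 degrees, none past 1 either way. Its arguments: {"type":"object","properties":{"moves":{"type":"array","items":{"type":"array","items":{"type":"array","items":{"type":"number","minimum":-1,"maximum":1}}}},"newtons":{"type":"number"}},"required":["moves"]}

```bash
ls; mkdir -p pics
python3 - <<'E'
from station import robot, eyes, job
import cv2
print(robot.sense())
for n in ("scene","top"):
    d=eyes.get_image(n); cv2.imwrite(f"pics/{n}0.png",cv2.cvtColor(d["pixels"],cv2.COLOR_RGB2BGR))
    print(n,d["camera_matrix"],d["eye"],d["rotation"])
E
```

```text
pics
{'t': 0.0, 'q': array([-1.26474208,  0.60013709, -0.002552  ,  1.60014886,  0.00178986,
        0.94285842, -0.07983071]), 'joint_velocities': array([-0.00314269, -0.00070622,  0.00041867, -0.00136301, -0.00027842,
        0.00172794,  0.00070719]), 'joint_torque': array([ 1.84303426e-04, -7.76456165e+01,  1.56530164e+00, -2.57990760e+01,
        1.23679312e-02,  9.37552715e-03, -2.15036287e-06]), 'tool_pos': array([270.63583452, 672.20629065, 303.00129777]), 'eef_rot': array([ 1.90196719e-01,  9.81745694e-01, -7.70218568e-04, -8.34717095e-05]), 'force': array([-0.13064475, -0.1367251 , -1.55894808]), 'ft_torque': array([-0.0257093 , -0.02640843, -0.023513  ]), 'grip_force': 0.0, 'opening': 85.4979666835455}
scene [[405.3318294    0.         255.04372534]
 [  0.         405.3318294  195.10828801]
 [  0.           0.           1.        ]] [1012.12059935   -2.55527393 1003.97022501] [ 0.61745995  0.72959986 -0.2204937  -0.1944474 ]
top [[352.20664729   0.         254.04353453]
 [  0.         352.20664729 192.24653677]
 [  0.           0.           1.        ]] [ 343.17767133 -121.32327126 1019.19218484] [ 0.71518918 -0.69728117  0.02248206 -0.04240242]
```

View pics/scene0.png

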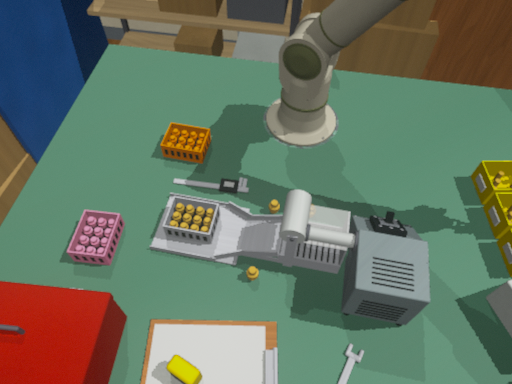

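View pics/top0.png

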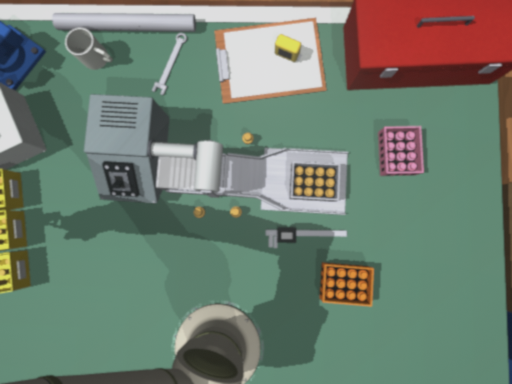

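The scene view shows the grey steel crate on the apron at about (192,218), and the top view shows it at (315,182). The look-alikes in the top view are orange (348,285) and pink (402,150). The steel-grey one standing on the station's apron fits the description. An enlarged crop will confirm this and give me station points.

```bash
cat > h.py <<'E'
import numpy as np, cv2
from scipy.spatial.transform import Rotation as R
from station import robot, eyes, job
def rays(d,px):
    px=np.atleast_2d(np.array(px,float)); K=d["camera_matrix"]
    v=np.c_[(px-K[[0,1],[2,2]])/K[[0,1],[0,1]],np.ones(len(px))]
    return np.array(d["eye"]),R.from_quat(d["rotation"]).apply(v)
def onz(d,px,z):
    e,v=rays(d,px); return e+v*((z-e[2])/v[:,2])[:,None]
def proj(d,P):
    K=d["camera_matrix"]; c=R.from_quat(d["rotation"]).inv().apply(np.atleast_2d(P)-d["eye"])
    return c[:,:2]/c[:,2:]*K[[0,1],[0,1]]+K[[0,1],[2,2]]
def save(n,im): cv2.imwrite(f"pics/{n}.png",cv2.cvtColor(im,cv2.COLOR_RGB2BGR))
def crop(im,u0,v0,u1,v1,s): return cv2.resize(im[v0:v1,u0:u1],None,fx=s,fy=s,interpolation=cv2.INTER_CUBIC)
E
python3 - <<'E'
from h import *
import pickle
D={n:eyes.get_image(n) for n in("top","scene")}
pickle.dump(D,open("D.pkl","wb"))
save("topc",crop(D["top"]["pixels"],80,80,360,270,2.8)); save("scenec",crop(D["scene"]["pixels"],150,170,440,330,2.75))
E
```

```text
(no output)
```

View pics/topc.png

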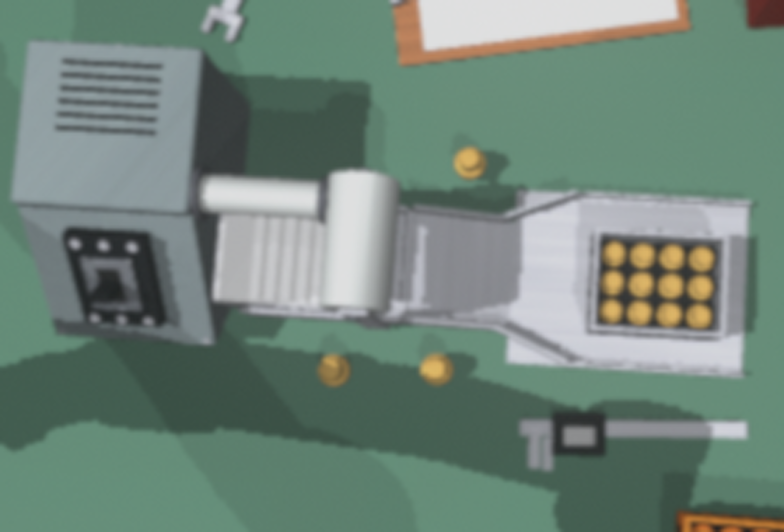

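View pics/scenec.png

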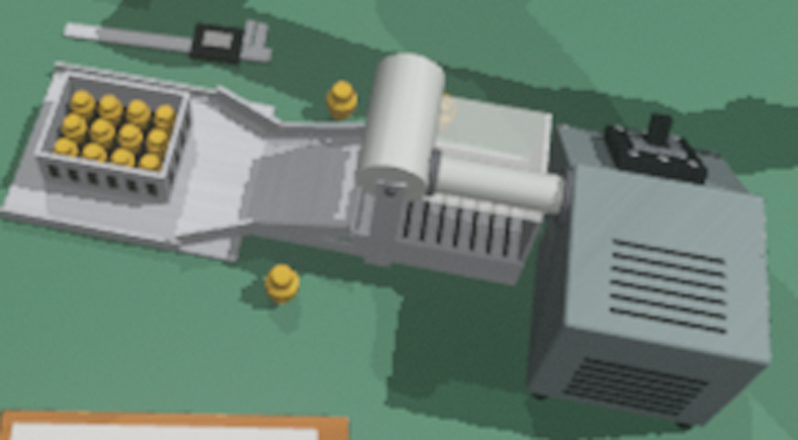

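```bash
cat >> h.py <<'E'
import os,pickle
D=pickle.load(open("D.pkl","rb")) if os.path.exists("D.pkl") else None
tc=lambda p:np.array(p,float)/2.8+80-0.32
sc=lambda p:np.array(p,float)/2.75+[150,170]-0.32
E
python3 - <<'E'
from h import *
np.set_printoptions(precision=1,suppress=True)
T,S=D["top"],D["scene"]
print("apron top: farR,nearR,nearL\n",onz(T,tc([(751,203),(743,375),(507,362)]),6))
print("crate top rim corners z61 (TL,TR,BR,BL)\n",onz(T,tc([(593,233),(729,236),(724,339),(588,331)]),61))
print("scene crate rim: \n",onz(S,sc([(78,72),(191,93),(168,176),(38,152)]),61))
print("scene apron farend, near:", onz(S,sc([(3,212),(57,68),(235,258)]),6))
print("knife: top ends", onz(T,tc([(362,172),(358,308)]),180), onz(S,sc([(408,62),(392,188)]),180))
print("cab top",onz(T,tc([(27,42),(13,203),(200,50),(188,212)]),175), onz(S,sc([(570,165),(765,200),(770,360),(568,325)]),175))
print("fittings z44",onz(T,tc([(470,160),(334,369),(436,368)]),40))
def tri(a,b):
    e1,v1=rays(T,[a]);e2,v2=rays(S,[b]);A=np.c_[v1[0],-v2[0]];t=np.linalg.lstsq(A,e2-e1,rcond=None)[0]
    p,q=e1+t[0]*v1[0],e2+t[1]*v2[0];return (p+q)/2,np.linalg.norm(p-q)
print("handle tip",tri(tc((101,288)),sc((660,118))))
E
```

```text
apron top: farR,nearR,nearL
 [[ 559.3 -360.5    6. ]
 [ 381.2 -352.8    6. ]
 [ 388.3 -112.1    6. ]]
crate top rim corners z61 (TL,TR,BR,BL)
 [[ 514.5 -193.7   61. ]
 [ 514.4 -326.3   61. ]
 [ 413.4 -321.9   61. ]
 [ 418.  -190.5   61. ]]
scene crate rim: 
 [[ 417.3 -307.8   61. ]
 [ 422.8 -189.1   61. ]
 [ 519.4 -190.8   61. ]
 [ 514.8 -321.    61. ]]
scene apron farend, near: [[ 557.8 -354.     6. ]
 [ 381.4 -349.3    6. ]
 [ 568.  -117.7    6. ]]
knife: top ends [[542.5  16.5 180. ]
 [423.6  15.3 180. ]] [[431.7  19.6 180. ]
 [561.3  19.5 180. ]]
cab top [[655.9 322.5 175. ]
 [509.7 324.7 175. ]
 [651.1 166.1 175. ]
 [505.  168.9 175. ]] [[511.1 167.  175. ]
 [517.3 329.3 175. ]
 [658.1 322.7 175. ]
 [655.5 168.7 175. ]]
fittings z44 [[590.3 -69.9  40. ]
 [375.4  59.8  40. ]
 [379.  -42.   40. ]]
handle tip (array([438.2, 249.3, 157.4]), np.float64(0.12651036190183151))
```

The enlarged crops confirm it: grey steel crate with brass parts on the apron, rim corners (593,233) to (724,339) in the top crop. The station fit gives origin ≈ (482,-6) and yaw ≈ -0.033. The crate sits about 7 mm towards the robot from the centre line. I'll travel first.

```bash
cat >> h.py <<'E'
TH=-0.033; O=np.array([482,-6,0.]); RS=R.from_euler("z",TH)
def s2w(p): return O+RS.apply(p)
def w2s(p): return RS.inv().apply(np.array(p)-O)
def push_pose(c,lean):   # station-frame contact point of the upper front finger corner -> TCP, orientation
    L=np.radians(lean); z=np.array([0,np.sin(L),-np.cos(L)]); x=np.array([0,np.cos(L),np.sin(L)]); y=np.cross(z,x)
    return s2w(np.array(c)-11*x*np.sin(L)/max(np.sin(L),1e-6)-70*z), RS*R.from_matrix(np.c_[x,y,z])
def rel(p,r,P=None,Q=None):
    if P is None: s=robot.sense(); P,Q=np.array(s["tool_pos"]),R.from_quat(s["eef_rot"])
    return np.round(np.r_[Q.inv().apply(p-P)/200,(Q.inv()*r).as_rotvec()/np.pi],3)
E
python3 - <<'E'
from h import *
print(robot.nose_length)
s=robot.sense();P,Q=np.array(s["tool_pos"]),R.from_quat(s["eef_rot"])
a=R.from_matrix(np.c_[RS.apply([0,1,0]),RS.apply([1,0,0]),[0,0,-1]])
for w in [(370,510,303),(450,350,303)]: print(rel(np.array(w,float),a))
# frames: once aligned vertical
P1=np.array([450,350,303.])
print(push_pose((-4,-400,120),40)[0], push_pose((-4,-400,120),40)[1].as_quat(), rel(*push_pose((-4,-400,120),40),P1,a))
E
```

```text
72.6
[-0.764 -0.567  0.002 -0.     0.     0.389]
[-1.434 -1.16   0.003 -0.     0.     0.389]
[ 463.04197991 -459.04277984  166.55244731] [ 0.67533572  0.65340943  0.2458021  -0.23782158] [-4.041  0.199  0.682  0.     0.222  0.   ]
```

Call:
play_rows(
  moves=[
    [[-0.15, -0.11, 0, 0, 0, 0.047, 0.6], [-0.31, -0.23, 0, 0, 0, 0.094, 0.6], [-0.46, -0.34, 0, 0, 0, 0.141, 0.6], [-0.61, -0.45, 0, 0, 0, 0.188, 0.6], [-0.76, -0.57, 0, 0, 0, 0.235, 0.6]],
  ],
)

```text
t: 0.7
tool_pos: [369.8, 508.8, 303.9]
eef_rot: [0.534, 0.845, 0.0, 0.0]
force: [0.6, 0.3, 0.7]
opening: 51.4
grip_force: 0.0
```

Run:
```python
from h import *
a=R.from_matrix(np.c_[RS.apply([0,1,0]),RS.apply([1,0,0]),[0,0,-1]])
s=robot.sense();print(s["tool_pos"],s["q"],s["opening"])
print(rel(np.array([450,330,303.]),a))
```

```text
[369.84426713 508.75686763 303.85306741] [-1.16916996  0.4883737   0.20167024  1.838783   -0.12808186  0.82681152
 -0.45977806] 51.44975369510913
[-0.979 -0.022  0.004  0.    -0.     0.152]
```

Call:
play_rows(
  moves=[
    [[-0.2, 0, 0, 0, 0, 0.04, 0.6], [-0.4, -0.01, 0, 0, 0, 0.08, 0.6], [-0.6, -0.01, 0, 0, 0, 0.12, 0.6], [-0.8, -0.02, 0, 0, 0, 0.152, 0.6], [-1.0, -0.02, 0, 0, 0, 0.152, 0.6]],
  ],
)

```text
t: 1.2
tool_pos: [452.7, 326.7, 303.9]
eef_rot: [0.718, 0.696, -0.0, 0.0]
force: [0.7, -0.2, -0.1]
opening: 51.3
grip_force: 0.0
```

Call:
play_rows(
  moves=[
    [[-0.2, 0.01, 0, 0, 0, 0, 0.6], [-0.4, 0.02, 0, 0, 0, 0, 0.6], [-0.6, 0.03, 0, 0, 0, 0, 0.6], [-0.8, 0.04, 0, 0, 0, 0, 0.6], [-1.0, 0.05, 0, 0, 0, 0, 0.6]],
  ],
)

```text
t: 1.7
tool_pos: [456.8, 126.4, 304.0]
eef_rot: [0.717, 0.697, 0.0, 0.0]
force: [1.0, 0.9, 0.7]
opening: 51.2
grip_force: 0.0
```

Call:
play_rows(
  moves=[
    [[-0.2, 0.01, 0, 0, 0, 0, 0.6], [-0.4, 0.02, 0, 0, 0, 0, 0.6], [-0.6, 0.03, 0, 0, 0, 0, 0.6], [-0.8, 0.04, 0, 0, 0, 0, 0.6], [-1.0, 0.05, 0, 0, 0, 0, 0.6]],
  ],
)

```text
t: 2.2
tool_pos: [461.3, -73.8, 304.1]
eef_rot: [0.717, 0.697, 0.0, 0.0]
force: [1.0, 0.5, -0.2]
opening: 51.3
grip_force: 0.0
```

Call:
play_rows(
  moves=[
    [[-0.2, 0.01, 0, 0, 0, 0, 0.6], [-0.4, 0.02, 0, 0, 0, 0, 0.6], [-0.6, 0.03, 0, 0, 0, 0, 0.6], [-0.8, 0.04, 0, 0, 0, 0, 0.6], [-1.0, 0.05, 0, 0, 0, 0, 0.6]],
  ],
)

```text
t: 2.7
tool_pos: [465.7, -274.0, 303.9]
eef_rot: [0.717, 0.697, 0.0, 0.0]
force: [0.5, -0.5, 0.1]
opening: 51.2
grip_force: 0.0
```

Run:
```python
from h import *
s=robot.sense();print(s["tool_pos"],s["q"],s["eef_rot"],w2s(s["tool_pos"]))
print(rel(*push_pose((-4,-400,120),40)))
```

```text
[ 465.73923942 -274.04994173  303.92738639] [ 0.13163625  0.40010157  0.40717388  2.04081752 -0.23024214  0.74351954
  0.65296943] [7.16797960e-01 6.97280910e-01 1.28496677e-04 4.00483019e-05] [  -7.40786472 -268.4405095   303.92738639]
[-0.925  0.012  0.687 -0.001  0.222  0.002]
```

Call:
play_rows(
  moves=[
    [[-0.2, 0, 0.05, 0, 0.045, 0, 0.6], [-0.4, 0, 0.15, 0, 0.09, 0, 0.6], [-0.6, 0, 0.3, 0, 0.135, 0, 0.6], [-0.8, 0, 0.5, 0, 0.18, 0, 0.6], [-0.925, 0.005, 0.687, 0, 0.222, 0.002, 0.6]],
  ],
)

```text
t: 3.2
tool_pos: [461.3, -456.3, 172.5]
eef_rot: [0.676, 0.652, 0.248, -0.238]
force: [0.9, 0.2, 0.1]
opening: 51.5
grip_force: 0.0
```

Run:
```python
from h import *
s=robot.sense();print(s["tool_pos"],s["q"],s["eef_rot"],w2s(s["tool_pos"]))
print(push_pose((-4,-400,120),40)[1].as_quat())
print(rel(*push_pose((-6,-400,120),40)))
print(rel(*push_pose((-6,-365,40),40)))
print(rel(*push_pose((-6,-325,40),40)))
d=eyes.get_image("wrist"); save("w1",d["pixels"])
d=eyes.get_image("top"); save("t1",crop(d["pixels"],80,80,360,270,2.8))
```

```text
[ 461.26901387 -456.31208972  172.47236447] [ 0.77050649  0.86016995  0.16303253  1.61094618 -0.56857187  1.31878904
  1.20695468] [ 0.6757698   0.65233305  0.24759281 -0.23768587] [  -5.86209717 -450.75091542  172.47236447]
[ 0.67533572  0.65340943  0.2458021  -0.23782158]
[-0.029 -0.001  0.014  0.001 -0.001 -0.   ]
[-0.153 -0.002  0.433  0.001 -0.001 -0.   ]
[-0.001 -0.003  0.562  0.001 -0.001 -0.   ]
```

View pics/t1.png

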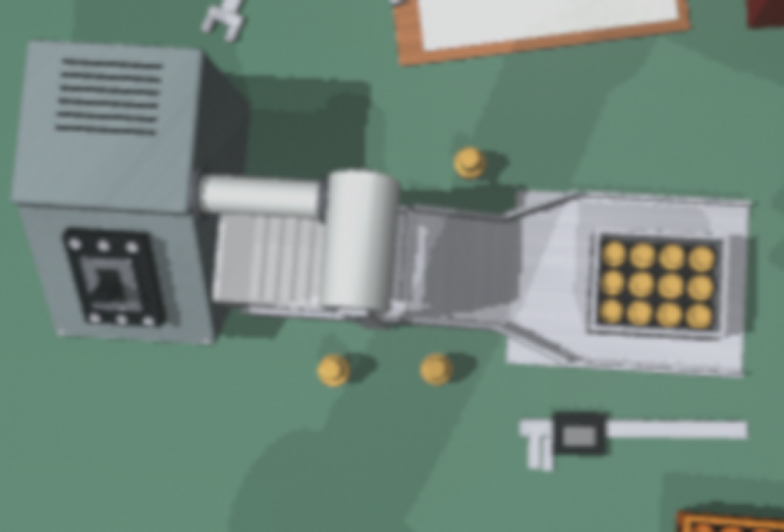

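The crate is undisturbed, rim at (588–729, 233–339) in the crop, and the arm is clear of it. I'll lower the tool behind it and push.

Call:
play_rows(
  moves=[
    [[-0.08, 0, 0.1, 0, 0, 0, 0.6], [-0.13, 0, 0.25, 0, 0, 0, 0.6], [-0.153, -0.002, 0.433, 0, 0, 0, 0.6], [-0.1, -0.003, 0.48, 0, 0, 0, 0.6], [-0.01, -0.003, 0.555, 0, 0, 0, 0.6]],
  ],
)

```text
t: 3.8
tool_pos: [463.3, -382.9, 86.8]
eef_rot: [0.676, 0.653, 0.245, -0.238]
force: [0.2, -0.3, 0.5]
opening: 51.3
grip_force: 0.0
```

Run:
```python
from h import *
s=robot.sense();print(w2s(s["tool_pos"]),s["q"])
for c in [(-5,-300,40),(-4,-275,40),(-3,-250,40),(-2,-225,40),(-1,-200,40)]: print(rel(*push_pose(c,40)))
```

```text
[  -6.24881537 -377.32057848   86.84757398] [ 0.72393166  0.92114881  0.11339844  1.76790505 -0.63921619  1.1000318
  1.26797436]
[ 0.091  0.006  0.078 -0.     0.    -0.001]
[ 0.187  0.011  0.158 -0.     0.    -0.001]
[ 0.282  0.016  0.238 -0.     0.    -0.001]
[ 0.378  0.021  0.318 -0.     0.    -0.001]
[ 0.474  0.026  0.399 -0.     0.    -0.001]
```

Call:
play_rows(
  moves=[
    [[0.05, 0.003, 0.04, 0, 0, 0, 0.6], [0.1, 0.006, 0.083, 0, 0, 0, 0.6], [0.16, 0.01, 0.134, 0, 0, 0, 0.6], [0.22, 0.013, 0.185, 0, 0, 0, 0.6], [0.28, 0.016, 0.236, 0, 0, 0, 0.6]],
  ],
)

```text
t: 4.3
tool_pos: [469.2, -309.1, 86.5]
eef_rot: [0.676, 0.653, 0.245, -0.238]
force: [-0.2, -3.5, 2.1]
opening: 51.0
grip_force: 1.3
```

Run:
```python
from h import *
s=robot.sense();print(w2s(s["tool_pos"]))
for c in [(-3,-235,40),(-2,-218,40),(-2,-201,40),(-1,-184,41),(0,-167,42),(0,-150,42)]: print(rel(*push_pose(c,40)))
```

```text
[  -2.78324783 -303.36552649   86.45950954]
[ 0.058 -0.001  0.048 -0.     0.    -0.   ]
[ 0.123  0.004  0.102 -0.     0.    -0.   ]
[ 0.188  0.004  0.157 -0.     0.    -0.   ]
[ 0.256  0.009  0.207 -0.     0.    -0.   ]
[ 0.325  0.014  0.258 -0.     0.    -0.   ]
[ 0.39   0.014  0.313 -0.     0.    -0.   ]
```

Call:
play_rows(
  moves=[
    [[0.06, 0, 0.05, 0, 0, 0, 0.6], [0.12, 0.003, 0.1, 0, 0, 0, 0.6], [0.18, 0.004, 0.15, 0, 0, 0, 0.6], [0.23, 0.007, 0.187, 0, 0, 0, 0.6], [0.28, 0.01, 0.226, 0, 0, 0, 0.6]],
  ],
)

```text
t: 4.8
tool_pos: [473.3, -237.1, 87.2]
eef_rot: [0.676, 0.653, 0.245, -0.238]
force: [0.7, -1.6, -1.9]
opening: 51.1
grip_force: 1.4
```

Run:
```python
from h import *
s=robot.sense();print(w2s(s["tool_pos"]))
for c in [(-1,-165,41),(0,-155,42),(0,-140,43),(0,-125,44),(0,-110,46),(0,-100,48)]: print(rel(*push_pose(c,40)))
d=eyes.get_image("top"); save("t2",crop(d["pixels"],80,80,360,270,2.8))
```

```text
[  -1.07241042 -231.23119672   87.16234034]
[ 0.05   0.     0.04  -0.001  0.    -0.001]
[ 0.092  0.005  0.068 -0.001  0.    -0.001]
[ 0.153  0.005  0.112 -0.001  0.    -0.001]
[ 0.213  0.005  0.157 -0.001  0.    -0.001]
[ 0.277  0.005  0.197 -0.001  0.    -0.001]
[ 0.322  0.005  0.222 -0.001  0.    -0.001]
```

View pics/t2.png

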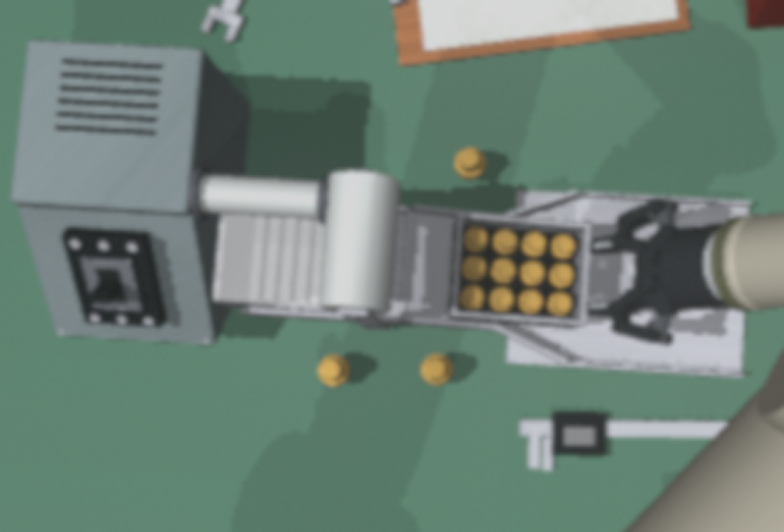

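The crate, at (452–590, 213–325), is in the throat with its front on the ramp, square to the slide. The fingers are right behind it at about (600,275). I'll continue.

Call:
play_rows(
  moves=[
    [[0.05, 0.001, 0.04, 0, 0, 0, 0.6], [0.1, 0.003, 0.075, 0, 0, 0, 0.6], [0.153, 0.005, 0.112, 0, 0, 0, 0.6], [0.213, 0.005, 0.157, 0, 0, 0, 0.6], [0.277, 0.005, 0.197, 0, 0, 0, 0.6]],
  ],
)

```text
t: 5.35
tool_pos: [476.7, -169.9, 92.7]
eef_rot: [0.676, 0.653, 0.245, -0.238]
force: [0.6, -2.1, -1.8]
opening: 51.5
grip_force: 1.7
```

Run:
```python
from h import *
s=robot.sense();print(w2s(s["tool_pos"]))
for c in [(0,-98,50),(0,-86,55),(0,-75,60),(0,-65,61),(0,-55,62)]: print(rel(*push_pose(c,40)))
```

```text
[ 8.77160776e-02 -1.63959056e+02  9.27173371e+01]
[ 0.06  -0.001  0.026 -0.     0.    -0.001]
[ 0.122 -0.001  0.045 -0.     0.    -0.001]
[ 0.181 -0.001  0.061 -0.     0.    -0.001]
[ 0.222 -0.001  0.089 -0.     0.    -0.001]
[ 0.264 -0.001  0.117 -0.     0.    -0.001]
```

Call:
play_rows(
  moves=[
    [[0.06, 0, 0.026, 0, 0, 0, 0.6], [0.122, 0, 0.045, 0, 0, 0, 0.6], [0.181, 0, 0.061, 0, 0, 0, 0.6], [0.222, 0, 0.089, 0, 0, 0, 0.6], [0.264, 0, 0.117, 0, 0, 0, 0.6]],
  ],
)

```text
t: 5.85
tool_pos: [478.7, -114.0, 109.2]
eef_rot: [0.676, 0.653, 0.245, -0.238]
force: [-1.5, -1.8, 1.1]
opening: 51.0
grip_force: 1.1
```

Run:
```python
from h import *
s=robot.sense();print(w2s(s["tool_pos"]),s["force"])
for c in [(0,-45,62),(0,-35,61),(0,-25,60),(0,-16,60),(0,-8,60),(0,0,60),(0,6,59),(0,12,59)]: print(rel(*push_pose(c,40)))
a=crop(eyes.get_image("scene")["pixels"],170,170,400,290,3.4); b=crop(eyes.get_image("wrist")["pixels"],56,0,456,384,.6)
save("s3",a)
```

```text
[   0.23444195 -108.07867836  109.24834693] [-1.48207041 -1.78119794  1.06560765]
[ 0.035 -0.001  0.034 -0.     0.    -0.   ]
[ 0.07  -0.001  0.07  -0.     0.    -0.   ]
[ 0.105 -0.001  0.106 -0.     0.    -0.   ]
[ 0.139 -0.001  0.135 -0.     0.    -0.   ]
[ 0.17  -0.001  0.16  -0.     0.    -0.   ]
[ 0.201 -0.001  0.186 -0.     0.    -0.   ]
[ 0.221 -0.001  0.209 -0.     0.    -0.   ]
[ 0.244 -0.001  0.228 -0.     0.    -0.   ]
```

View pics/s3.png

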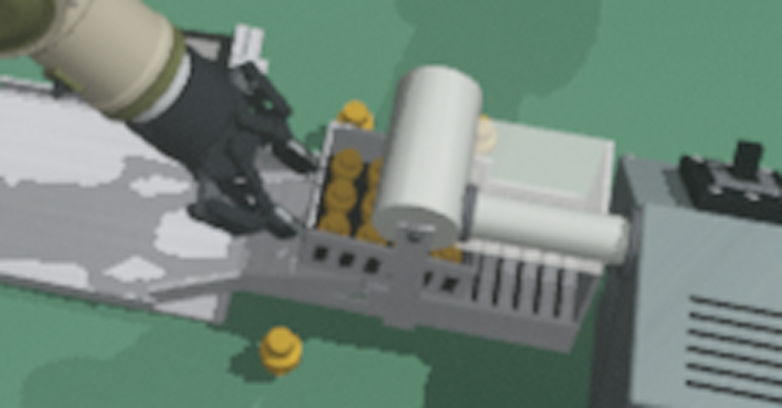

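The crate is under the knife, its rear wall at about (325,180) in the crop, with the fingers on it and below the rim. Next is the final push over the lip.

Call:
play_rows(
  moves=[
    [[0.035, 0, 0.034, 0, 0, 0, 0.6], [0.07, 0, 0.07, 0, 0, 0, 0.6], [0.105, 0, 0.106, 0, 0, 0, 0.6], [0.139, 0, 0.135, 0, 0, 0, 0.6], [0.17, 0, 0.16, 0, 0, 0, 0.6]],
  ],
)

```text
t: 6.45
tool_pos: [480.0, -67.5, 105.9]
eef_rot: [0.676, 0.653, 0.245, -0.238]
force: [0.3, -2.5, -1.8]
opening: 51.0
grip_force: 0.8
```

Call:
play_rows(
  moves=[
    [[0.02, 0, 0.016, 0, 0, 0, 0.6], [0.04, 0, 0.033, 0, 0, 0, 0.6], [0.057, 0, 0.05, 0, 0, 0, 0.6], [0.074, 0, 0.068, 0, 0, 0, 0.6], [0.074, 0, 0.068, 0, 0, 0, 0.6]],
  ],
)

```text
t: 6.95
tool_pos: [480.8, -47.7, 105.2]
eef_rot: [0.676, 0.653, 0.245, -0.239]
force: [0.1, 0.3, 0.7]
opening: 51.1
grip_force: 0.0
```

Run:
```python
from h import *
s=robot.sense();print(w2s(s["tool_pos"]),s["force"],s["q"])
for c in [(0,12,59),(0,16,59),(0,-40,70),(0,-80,120)]: print(rel(*push_pose(c,40)))
a=crop(eyes.get_image("scene")["pixels"],230,170,400,290,4.6)
save("s4",a)
```

```text
[  0.14298577 -41.70877955 105.23132032] [0.14536468 0.28183688 0.74186679] [ 0.47558747  0.7981968  -0.24450096  2.2085186  -1.00956374  0.59857958
  1.22355115]
[ 0.002 -0.001 -0.    -0.    -0.    -0.   ]
[ 0.017 -0.001  0.013 -0.    -0.    -0.   ]
[-0.162 -0.001 -0.21  -0.    -0.    -0.   ]
[-0.154 -0.001 -0.53  -0.    -0.    -0.   ]
```

View pics/s4.png

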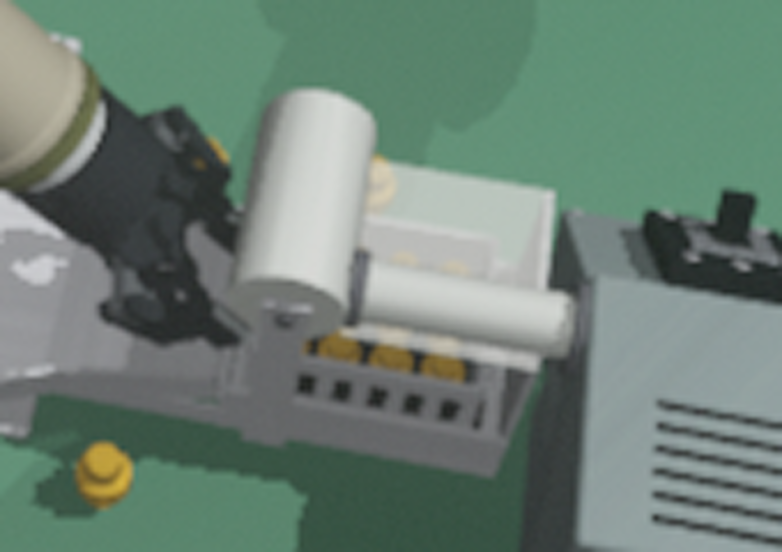

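Run:
```python
from h import *
np.set_printoptions(precision=1,suppress=True)
S=D["scene"]
f=lambda p:np.array(p,float)/4.6+[230,170]-.4
for z in (82,84,86): print(w2s(onz(S,f([(492,372),(493,240)]),z)))
for x in (50,-50): print([ (proj(S,s2w((x,65+o,84)))[0]-[230,170]+.4)*4.6 for o in (70,77,85)])
```

```text
[[ 37.4 143.8  82. ]
 [-46.8 137.4  82. ]]
[[ 38.4 143.5  84. ]
 [-45.6 137.1  84. ]]
[[ 39.5 143.3  86. ]
 [-44.3 136.9  86. ]]
[array([474.5, 388. ]), array([487.4, 390.3]), array([502.1, 393. ])]
[array([489.9, 232.8]), array([502.1, 234.9]), array([516.1, 237.4])]
```

The crate's front rim is near station y ≈ 140, so its origin is ≈ 75, and the push force has gone to zero, which means it dropped in behind the lip. I'll back off and check for level before the breaker.

Call:
play_rows(
  moves=[
    [[-0.05, 0, -0.06, 0, 0, 0, 0.6], [-0.16, 0, -0.21, 0, 0, 0, 0.6], [-0.16, 0, -0.37, 0, 0, 0, 0.6], [-0.154, 0, -0.53, 0, -0.03, 0, 0.6], [-0.2, 0, -0.75, 0, -0.07, 0, 0.6]],
  ],
)

```text
t: 7.5
tool_pos: [475.9, -175.8, 194.7]
eef_rot: [0.699, 0.675, 0.168, -0.166]
force: [-0.2, 0.3, -0.7]
opening: 50.9
grip_force: 0.0
```

Run:
```python
from h import *
s=robot.sense();print(s["tool_pos"],s["q"],w2s(s["tool_pos"]))
a=crop(eyes.get_image("top")["pixels"],100,120,260,220,5); b=crop(eyes.get_image("scene")["pixels"],260,180,420,280,5)
save("c5",cv2.resize(np.vstack([a,b]),(480,600)))
```

```text
[ 475.94205387 -175.75375484  194.68575009] [ 0.43023216  0.59511828  0.03090608  2.10216123 -0.66446017  0.77647771
  0.98072282] [  -0.45379065 -169.86120825  194.68575009]
```

View pics/c5.png

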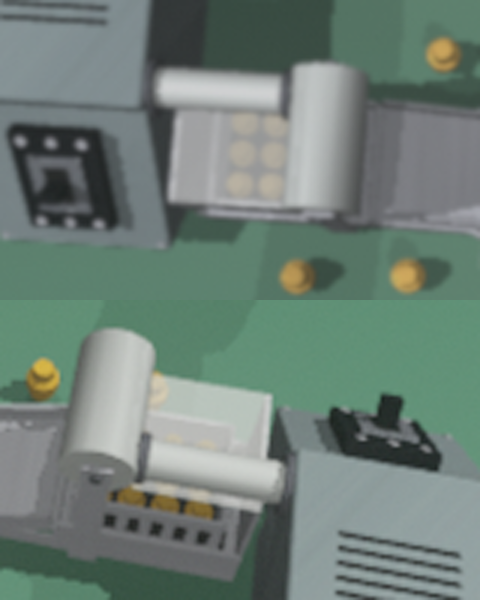

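Top half: the crate sits beneath the shield between the rails, front rim at about x = 215. Lower half: the row of wall holes at (108–215, 520–545) runs parallel to the rail, so it lies level. Fittings are undisturbed. I'll move on to the breaker.

```bash
cat >> h.py <<'E'
def brk_pose(h,s,lean=42.5,y=255,u0=42.5,off=0.):
    # fingertip middle at height h along the console normal from the axis, s along u (up the console); tool leaning `lean`
    a=np.radians(u0); n=np.array([-np.sin(a),0,np.cos(a)]); u=np.array([np.cos(a),0,np.sin(a)])
    L=np.radians(lean); z=np.array([np.sin(L),0,-np.cos(L)]); yy=np.array([np.cos(L),0,np.sin(L)]); x=np.cross(yy,z)
    tip=np.array([-32,y,112])+n*h+u*s
    return s2w(tip-70*z), RS*R.from_matrix(np.c_[x,yy,z])
E
python3 - <<'E'
from h import *
np.set_printoptions(precision=3,suppress=True)
T=D["top"]
print("front rim",w2s(onz(T,[[100+215/3,180]],84)))
V=push_pose((0,0,0),0)[1]
s=robot.sense();P,Q=s["tool_pos"],R.from_quat(s["eef_rot"])
print(rel(s2w([-20,-110,312]),V))
P1=s2w([-20,-110,312]); print(rel(s2w([-50,90,312]),V,P1,V)); P2=s2w([-50,90,312])
print(rel(s2w([-100,255,312]),brk_pose(0,0,25)[1],P2,V))
print([brk_pose(h,0,l)[0] for h,l in ((90,42.5),(40,42.5),(90,30))])
E
```

```text
front rim [[-29.73  134.055  84.   ]]
[ 0.535 -0.107 -0.367  0.002 -0.149 -0.   ]
[ 1.   -0.15  0.    0.    0.    0.  ]
[ 0.825 -0.25   0.    -0.139  0.     0.   ]
[array([350.395, 253.483, 229.964]), array([384.156, 252.369, 193.101]), array([362.68 , 253.078, 238.977])]
```

Run:
```python
from h import *
S=D["scene"]
for r in (0,11): 
    p=proj(S,s2w([[52,20,60+r],[52,120,60]])); d=p[1]-p[0]; print(r,d[1]/d[0])
im=eyes.get_image("scene")["pixels"]
g=cv2.cvtColor(im,cv2.COLOR_RGB2GRAY)[245:266,292:334]; g=cv2.resize(g,None,fx=4,fy=4,interpolation=cv2.INTER_CUBIC)
for t in (45,55,65):
    n,l,st,c=cv2.connectedComponentsWithStats((g<t).astype('uint8'))
    q=[(c[i]/4+[292,245]).round(1) for i in range(1,n) if 30<st[i,4]<400]; q=np.array(sorted(q,key=lambda a:a[0]))
    print(t,q.tolist()); 
    if len(q)>2: print(np.polyfit(q[:,0],q[:,1],1)[0], [w2s(onz(S,q,h))[:,1].round(0) for h in (55,)])
```

```text
0 0.18284429498711158
11 0.2346816052223052
45 [[296.4, 253.4], [304.2, 254.8], [312.0, 256.3], [319.6, 257.6], [327.3, 259.2]]
0.18652684563758226 [array([ 46.,  67.,  87., 106., 126.])]
55 [[296.5, 253.4], [304.2, 254.8], [309.6, 246.3], [312.0, 256.3], [319.7, 257.6], [320.7, 248.3], [327.4, 259.1]]
0.11894047992671646 [array([ 46.,  67.,  77.,  87., 107., 106., 126.])]
65 [[296.5, 253.5], [298.1, 245.7], [304.2, 254.9], [309.5, 246.5], [312.0, 256.3], [319.7, 257.7], [320.6, 248.4], [327.4, 259.1], [331.7, 250.5]]
0.1143153460252109 [array([ 47.,  48.,  67.,  77.,  87., 107., 106., 126., 135.])]
```

Call:
play_rows(
  moves=[
    [[0.05, -0.02, -0.1, 0, -0.03, 0, 0.4], [0.14, -0.04, -0.22, 0, -0.07, 0, 0.4], [0.25, -0.06, -0.35, 0, -0.11, 0, 0.4], [0.4, -0.08, -0.367, 0, -0.149, 0, 0.4], [0.535, -0.107, -0.367, 0.002, -0.149, 0, 0.4]],
  ],
)

```text
t: 8.15
tool_pos: [457.3, -111.0, 308.7]
eef_rot: [0.717, 0.697, -0.001, -0.006]
force: [-0.2, 1.0, -0.4]
opening: 34.1
grip_force: 0.0
```

Call:
play_rows(
  moves=[
    [[0.2, -0.03, 0, 0, 0, 0, 0.4], [0.4, -0.06, 0, 0, 0, 0, 0.4], [0.6, -0.09, 0, 0, 0, 0, 0.4], [0.8, -0.12, 0, 0, 0, 0, 0.4], [1.0, -0.15, 0, 0, 0, 0, 0.4]],
  ],
)

```text
t: 8.65
tool_pos: [432.6, 89.7, 309.9]
eef_rot: [0.718, 0.696, -0.001, -0.007]
force: [0.2, 0.7, 0.3]
opening: 34.1
grip_force: 0.0
```

Call:
play_rows(
  moves=[
    [[0.2, -0.05, 0, -0.03, 0, 0, 0.4], [0.4, -0.1, 0, -0.06, 0, 0, 0.4], [0.6, -0.15, 0, -0.09, 0, 0, 0.4], [0.8, -0.22, 0, -0.12, 0, 0, 0.4], [0.825, -0.25, 0, -0.139, 0, 0, 0.4]],
  ],
)

```text
t: 9.15
tool_pos: [396.1, 240.8, 310.5]
eef_rot: [0.706, 0.682, 0.13, 0.136]
force: [0.4, -0.4, -0.1]
opening: 34.2
grip_force: 0.0
```

Run:
```python
from h import *
np.set_printoptions(precision=3,suppress=True)
s=robot.sense();print(s["tool_pos"],s["q"],w2s(s["tool_pos"]),s["opening"])
print(rel(*brk_pose(100,0,42.5)),rel(*brk_pose(100,0,30)))
```

```text
[396.143 240.818 310.511] [-1.337  0.253  0.643  2.364  0.362  0.316 -1.095] [-93.954 243.851 310.511] 34.23781362152417
[ 0.056 -0.381  0.242 -0.115  0.001 -0.   ] [ 0.056 -0.307  0.223 -0.046  0.001 -0.   ]
```

Call:
play_rows(
  moves=[
    [[0.02, -0.1, 0.05, -0.02, 0, 0, 0.4], [0.04, -0.2, 0.1, -0.046, 0, 0, 0.4], [0.056, -0.3, 0.15, -0.08, 0, 0, 0.4], [0.056, -0.36, 0.2, -0.115, 0, 0, 0.4], [0.056, -0.38, 0.24, -0.115, 0, 0, 0.4]],
  ],
)

```text
t: 9.65
tool_pos: [348.9, 226.7, 249.4]
eef_rot: [0.699, 0.671, 0.107, 0.22]
force: [0.3, -0.9, -0.2]
opening: 33.9
grip_force: 0.0
```

Run:
```python
from h import *
np.set_printoptions(precision=3,suppress=True)
s=robot.sense();print(s["tool_pos"],s["q"],w2s(s["tool_pos"]),s["opening"])
print(rel(*brk_pose(100,0,42.5)),rel(*brk_pose(100,0,30)))
d=eyes.get_image("wrist"); pickle.dump(d,open("W.pkl","wb")); save("w6",cv2.resize(d["pixels"],None,fx=1.5,fy=1.5)); print(d["camera_matrix"],d["eye"],d["rotation"])
```

```text
[348.89  226.655 249.443] [-1.209  0.352  0.266  2.499  1.176  0.422 -2.121] [-140.714  228.136  249.443] 33.944956895384706
[ 0.14  -0.051  0.019 -0.086  0.046  0.015] [ 0.136  0.024  0.007 -0.017  0.048  0.01 ]
[[297.319   0.    251.473]
 [  0.    297.319 193.376]
 [  0.      0.      1.   ]] [323.482 321.15  299.444] [ 0.942 -0.058  0.225  0.24 ]
```

View pics/w6.png

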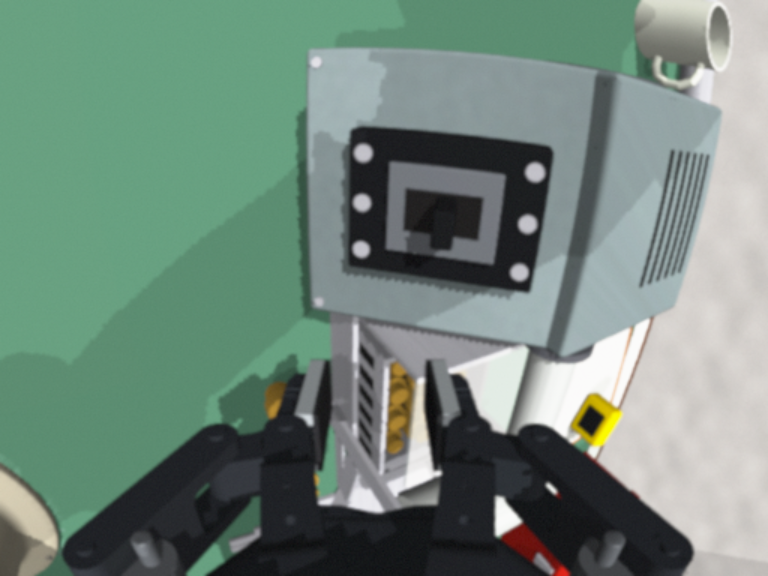

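The wrist view shows the breaker's cover plate (386–505, 160–265), with the handle near (441,230) and its tip at about (441,238). I'll compare that with the predicted projections.

```bash
cat >> h.py <<'E'
def projw(d,P):
    K=d["camera_matrix"]; c=R.from_quat(d["rotation"]).inv().apply(np.atleast_2d(P)-d["eye"])
    r=np.hypot(c[:,0],c[:,1]); t=np.arctan2(r,c[:,2])
    return c[:,:2]/r[:,None]*t[:,None]*K[0,0]+K[[0,1],[2,2]]
def tip(phi,l=50,o=(0,0,0)):
    a=np.radians(42.5)-phi; return s2w(np.array([-32,255,112])+l*np.array([-np.sin(a),0,np.cos(a)])+o)
E
python3 - <<'E'
from h import *
np.set_printoptions(precision=3,suppress=True)
W=pickle.load(open("W.pkl","rb"))
for phi in (-.3,-.15,0,.15,.3): print(phi, projw(W,tip(phi))[0]*1.5, projw(W,tip(phi,24))[0]*1.5, (proj(D["top"],tip(phi))[0]-80)*2.8, (proj(D["scene"],tip(phi))[0]-[150,170])*2.75)
print(projw(W,tip(0,24,(0,0,0)))*1.5)
print(rel(*brk_pose(100,0,42.5)),rel(*brk_pose(100,0,30)))
E
```

```text
-0.3 [396.513 227.481] [423.272 213.52 ] [105.483 314.746] [654.499 108.121]
-0.15 [411.833 230.709] [430.015 214.851] [103.109 309.43 ] [656.343 108.388]
0 [428.386 233.295] [437.153 215.913] [101.126 303.158] [657.983 109.869]
0.15 [445.525 235.123] [444.478 216.673] [ 99.588 296.073] [659.375 112.557]
0.3 [462.548 236.109] [451.772 217.108] [ 98.544 288.348] [660.481 116.414]
[[437.153 215.913]]
[ 0.128 -0.033  0.019 -0.087  0.045  0.016] [ 0.124  0.042  0.007 -0.017  0.047  0.011]
```

```bash
sed -i 's/O=np.array(\[482,-6,0.\])/O=np.array([485,-4,0.])/' h.py
python3 - <<'E'
from h import *
print(rel(*brk_pose(90,0,36)),rel(*brk_pose(90,0,42.5)))
E
```

```text
[ 0.143  0.032  0.064 -0.051  0.046  0.014] [ 0.145 -0.006  0.072 -0.087  0.045  0.016]
```

Call:
play_rows(
  moves=[
    [[0.07, 0.02, 0.02, -0.02, 0.02, 0.01, 0.4], [0.14, 0.03, 0.03, -0.05, 0.046, 0.014, 0.4], [0.143, 0.032, 0.05, -0.051, 0.046, 0.014, 0.4], [0.143, 0.032, 0.064, -0.051, 0.046, 0.014, 0.4], [0.143, 0.032, 0.064, -0.051, 0.046, 0.014, 0.4]],
  ],
)

```text
t: 10.2
tool_pos: [357.7, 238.5, 219.1]
eef_rot: [0.678, 0.678, 0.142, 0.247]
force: [0.1, -0.4, -0.6]
opening: 34.5
grip_force: 0.0
```

Run:
```python
from h import *
np.set_printoptions(precision=3,suppress=True)
s=robot.sense();print(s["tool_pos"],s["q"],s["joint_velocities"])
print(rel(*brk_pose(90,0,36)),rel(*brk_pose(42,0,36)),rel(*brk_pose(35,0,36)))
```

```text
[357.745 238.544 219.096] [-0.651  0.479 -0.544  2.51   1.491  0.812 -2.531] [ 1.459  0.343 -2.105 -0.014  0.251  1.075 -0.423]
[ 0.072  0.053 -0.074 -0.021  0.039  0.023] [ 0.098  0.097  0.161 -0.021  0.039  0.023] [ 0.102  0.103  0.195 -0.021  0.039  0.023]
```

The wide lean pushes joints 4 and 7 close to their limits. I'll use a gentler lean of about 20° with the fingers shut as a single post, pushing first from the uphill side and then from the downhill side.

```bash
sed -i 's/tip-70\*z), RS\*R.from_matrix(np.c_\[x,yy,z\])/tip-72.6*z), RS*R.from_matrix(np.c_[x,yy,z])/' h.py
python3 - <<'E'
from h import *
print(brk_pose(90,25,20)[0]); print(rel(*brk_pose(90,25,20)))
E
```

```text
[394.26563559 254.13423194 263.46639977]
[ 0.053  0.275 -0.101  0.068  0.042  0.018]
```

Call:
play_rows(
  moves=[
    [[0.01, 0.06, -0.06, 0.02, 0.01, 0.005, 0], [0.03, 0.13, -0.1, 0.04, 0.02, 0.01, 0], [0.05, 0.2, -0.1, 0.06, 0.03, 0.018, 0], [0.053, 0.275, -0.1, 0.068, 0.042, 0.018, 0], [0.053, 0.275, -0.1, 0.068, 0.042, 0.018, 0]],
  ],
)

```text
t: 10.7
tool_pos: [396.6, 253.2, 264.7]
eef_rot: [0.71, 0.683, 0.122, 0.123]
force: [-0.4, -0.9, 0.1]
opening: 0.2
grip_force: 0.0
```

Run:
```python
from h import *
np.set_printoptions(precision=3,suppress=True)
s=robot.sense();print(s["tool_pos"],s["q"],s["joint_velocities"],s["opening"])
print(rel(*brk_pose(90,25,20)))
for c in [(34,25),(34,18),(34,10),(34,3)]: print(c,brk_pose(*c,20)[0],rel(*brk_pose(*c,20)))
```

```text
[396.58  253.224 264.743] [-0.399  0.354 -0.555  2.34   1.075  0.531 -1.902] [-0.051  0.015 -0.018  0.051  0.082  0.047 -0.158] 0.23940220816880312
[ 0.004 -0.013  0.002  0.    -0.001 -0.002]
(34, 25) [432.078 252.886 222.179] [ 0.004  0.094  0.261  0.    -0.001 -0.002]
(34, 18) [426.92  253.056 217.45 ] [ 0.004  0.062  0.274  0.    -0.001 -0.002]
(34, 10) [421.025 253.251 212.045] [ 0.003  0.025  0.289  0.    -0.001 -0.002]
(34, 3) [415.867 253.421 207.316] [ 0.003 -0.008  0.303  0.    -0.001 -0.002]
```

Call:
play_rows(
  moves=[
    [[0.004, 0.04, 0.06, 0, 0, -0.002, 0], [0.004, 0.07, 0.12, 0, 0, -0.002, 0], [0.004, 0.1, 0.18, 0, 0, -0.002, 0], [0.004, 0.108, 0.23, 0, 0, -0.002, 0], [0.004, 0.108, 0.256, 0, 0, -0.002, 0]],
  ],
)

```text
t: 11.2
tool_pos: [431.8, 253.7, 222.1]
eef_rot: [0.706, 0.687, 0.121, 0.124]
force: [0.2, 0.7, -0.3]
opening: 0.3
grip_force: 0.0
```

Run:
```python
from h import *
np.set_printoptions(precision=3,suppress=True)
s=robot.sense();print(s["tool_pos"],s["q"],s["force"])
for c in [(34,28),(34,20),(34,12),(34,6),(34,1),(34,-3)]: print(c,rel(*brk_pose(*c,20)))
```

```text
[431.831 253.677 222.113] [-0.411  0.457 -0.484  2.326  1.266  0.492 -2.026] [ 0.155  0.668 -0.296]
(34, 28) [-0.004  0.015 -0.006 -0.    -0.     0.001]
(34, 20) [-0.004 -0.022  0.01  -0.    -0.     0.001]
(34, 12) [-0.004 -0.059  0.025 -0.    -0.     0.001]
(34, 6) [-0.004 -0.086  0.037 -0.    -0.     0.001]
(34, 1) [-0.003 -0.109  0.046 -0.    -0.     0.001]
(34, -3) [-0.003 -0.128  0.054 -0.    -0.     0.001]
```

Call:
play_rows(
  moves=[
    [[0, -0.022, 0.01, 0, 0, 0, 0], [0, -0.044, 0.019, 0, 0, 0, 0], [0, -0.065, 0.028, 0, 0, 0, 0], [0, -0.086, 0.037, 0, 0, 0, 0], [0, -0.1, 0.043, 0, 0, 0, 0]],
  ],
)

```text
t: 11.7
tool_pos: [416.4, 254.8, 209.0]
eef_rot: [0.706, 0.686, 0.123, 0.124]
force: [1.1, -0.2, 4.5]
opening: 0.0
grip_force: 1.8
```

Run:
```python
from h import *
np.set_printoptions(precision=3,suppress=True)
s=robot.sense();print(s["q"],s["force"],s["ft_torque"])
for c in [(34,3),(34,0),(34,-3),(34,-6)]: print(c,rel(*brk_pose(*c,20)))
```

```text
[-0.447  0.474 -0.478  2.364  1.369  0.489 -2.166] [ 1.088 -0.229  4.452] [-0.118 -0.113 -0.013]
(34, 3) [-0.007 -0.005  0.007  0.001 -0.001  0.001]
(34, 0) [-0.007 -0.019  0.013  0.001 -0.001  0.001]
(34, -3) [-0.007 -0.033  0.018  0.001 -0.001  0.001]
(34, -6) [-0.007 -0.047  0.024  0.001 -0.001  0.001]
```

Call:
play_rows(
  moves=[
    [[0, -0.01, 0.006, 0, 0, 0, 0], [0, -0.018, 0.01, 0, 0, 0, 0], [0, -0.024, 0.014, 0, 0, 0, 0], [0, -0.033, 0.018, 0, 0, 0, 0], [0, -0.033, 0.018, 0, 0, 0, 0]],
  ],
)

```text
t: 12.2
tool_pos: [411.9, 255.0, 203.2]
eef_rot: [0.706, 0.686, 0.123, 0.124]
force: [1.8, -0.8, 3.1]
opening: 0.1
grip_force: 1.5
```

Call:
play_rows(
  moves=[
    [[0, -0.007, 0.003, 0, 0, 0, 0], [0, -0.014, 0.006, 0, 0, 0, 0], [0, -0.014, 0.006, 0, 0, 0, 0]],
  ],
)

```text
t: 12.5
tool_pos: [410.1, 255.1, 201.3]
eef_rot: [0.706, 0.686, 0.123, 0.124]
force: [4.8, -0.9, 3.7]
opening: -0.1
grip_force: 2.4
```

Run:
```python
from h import *
np.set_printoptions(precision=3,suppress=True)
s=robot.sense();print(s["q"],s["force"],s["ft_torque"])
for c in [(34,-6),(34,-10)]: print(c,rel(*brk_pose(*c,20)))
```

```text
[-0.46   0.487 -0.478  2.381  1.422  0.493 -2.237] [ 4.819 -0.903  3.706] [-0.143 -0.9   -0.067]
(34, -6) [-0.007 -0.004 -0.001  0.001 -0.001  0.001]
(34, -10) [-0.007 -0.022  0.007  0.001 -0.001  0.001]
```

Call:
play_rows(
  moves=[
    [[0, -0.007, 0.003, 0, 0, 0, 0], [0, -0.014, 0.006, 0, 0, 0, 0], [0, -0.02, 0.009, 0, 0, 0, 0]],
  ],
)

```text
t: 12.8
tool_pos: [409.1, 255.3, 199.9]
eef_rot: [0.707, 0.685, 0.125, 0.127]
force: [8.8, -3.7, 25.8]
opening: -0.0
grip_force: 13.7
```

Call:
play_rows(
  moves=[
    [[0, -0.007, 0.003, 0, 0, 0, 0], [0, -0.014, 0.006, 0, 0, 0, 0], [0, -0.02, 0.009, 0, 0, 0, 0]],
  ],
)

```text
t: 13.1
tool_pos: [408.2, 255.4, 198.8]
eef_rot: [0.707, 0.684, 0.127, 0.129]
force: [10.8, -7.1, 47.1]
opening: 0.3
grip_force: 24.0
```

Run:
```python
from h import *
np.set_printoptions(precision=3,suppress=True)
s=robot.sense();print(s["q"],s["force"],s["ft_torque"])
for c in [(34,-10),(60,-6),(80,-30)]: print(c,rel(*brk_pose(*c,20)))
```

```text
[-0.47   0.493 -0.48   2.391  1.467  0.506 -2.295] [10.79  -7.06  47.065] [-1.457 -5.472 -0.482]
(34, -10) [-0.009 -0.009 -0.002  0.005 -0.001 -0.   ]
(60, -6) [-0.008 -0.038 -0.13   0.005 -0.001 -0.   ]
(80, -30) [-0.008 -0.187 -0.179  0.005 -0.001 -0.   ]
```

Call:
play_rows(
  moves=[
    [[0, 0.02, -0.03, 0, 0, 0, 0], [0, 0.02, -0.1, 0, 0, 0, 0], [0, 0.0, -0.2, 0, 0, 0, 0], [0, -0.05, -0.26, 0.005, 0, 0, 0], [0, -0.05, -0.28, 0.005, 0, 0, 0]],
  ],
)

```text
t: 13.6
tool_pos: [373.2, 256.0, 244.6]
eef_rot: [0.707, 0.688, 0.117, 0.118]
force: [0.8, 0.4, -1.2]
opening: 0.5
grip_force: 0.0
```

Run:
```python
from h import *
np.set_printoptions(precision=3,suppress=True,linewidth=250)
s=robot.sense();print(s["tool_pos"],s["q"],s["force"])
S0=D["scene"]["pixels"].astype(int); S1=eyes.get_image("scene"); T1=eyes.get_image("top"); W=eyes.get_image("wrist"); pickle.dump((S1,T1,W),open("E.pkl","wb"))
print("pred scene", [(p,(proj(S1,tip(p))[0]).round(1)) for p in (-.42,0,.42)], "wrist",[(p,projw(W,tip(p))[0].round(1)) for p in (-.42,0,.42)], projw(W,tip(0,24)))
g0=cv2.cvtColor(D["scene"]["pixels"],cv2.COLOR_RGB2GRAY); g1=cv2.cvtColor(S1["pixels"],cv2.COLOR_RGB2GRAY)
print(g0[206:236,380:402]);print(g1[206:236,380:402])
```

```text
[373.161 255.956 244.64 ] [-0.461  0.376 -0.535  2.388  1.156  0.507 -2.03 ] [ 0.771  0.415 -1.17 ]
pred scene [(-0.42, array([388.2, 210.6])), (0, array([390.1, 211.1])), (0.42, array([391.3, 214.9]))] wrist [(-0.42, array([254.5, 220. ])), (0, array([280.1, 227.3])), (0.42, array([311.3, 229.7]))] [[290.972 213.498]]
[[ 86  86  87 100 114 114 114 115 113 121 127 128 128 127 127 127 127 128 128 128 127 128]
 [ 85  87  86  87  87  84  88  86  86 101 114 121 128 127 127 127 127 128 127 127 128 126]
 [ 87  87  87  86  88  84  85  86  87  85  86 101 115 113 121 128 128 128 127 128 127 128]
 [ 86  86  86  87  87  86  85  87  86  87  85  86  86  85 101 114 121 128 128 127 127 127]
 [ 85  86  86  85  85  87  84  81  80  82  83  85  85  85  85  86 102 115 121 121 113 115]
 [ 85  85  87  86  84  86  75  61  58  63  68  73  75  77  83  84  86  85 100 102  85  85]
 [ 88  87  86  86  86  87  70  40  43  42  39  43  45  54  76  86  86  85  86  87  87  87]
 [ 86  85  87  85  87  83  63  37  41  39  40  43  43  43  64  82  84  86  86  85  86  85]
 [ 87  84  88  86  85  79  54  36  42  42  41  40  
[... 3982 characters left out ...]
8  43  42  48  86 125 120  71  43  38  38  39  37  44  66  81]
 [ 45  43  42  44  44  45  43  45  46  46  47  46  46  46  44  44  43  44  42  47  78 106]
 [ 47  43  42  43  47  43  45  43  44  42  43  43  42  44  45  43  46  44  42  38  44  78]
 [ 45  41  43  44  42  43  43  42  41  44  44  43  44  44  45  43  43  42  44  41  40  44]
 [ 65  52  49  45  42  43  40  44  45  40  45  43  44  42  43  43  42  43  42  42  41  43]
 [112 112 114 111  96  78  65  48  46  41  43  40  41  41  41  41  44  42  42  41  40  42]
 [140 144 151 151 142 132 124 113 109  96  81  71  54  47  44  43  42  40  39  41  41  42]
 [139 138 144 154 155 155 155 154 151 143 130 124 115 112 109  96  80  70  55  44  40  39]]
```

Run:
```python
from h import *
np.set_printoptions(precision=2,suppress=True,linewidth=250)
S1,T1,W=pickle.load(open("E.pkl","rb"))
g=cv2.cvtColor(W["pixels"],cv2.COLOR_RGB2GRAY)
for r in range(194,250,2): print(r,''.join(' .:-=+*#%@'[::-1][min(9,v//14)] for v in g[r,236:340]))
print("pred s2", [(p,projw(W,tip(p,50,(0,o,0)))[0].round(0)) for p in (-.42,-.3) for o in(-9,9)], projw(W,tip(-.42,26,(0,0,0))))
for lean,cs in ((15,[(80,-45),(36,-48),(34,-48),(34,-30),(34,-10),(34,0)]),): 
  for c in cs: print(c,brk_pose(*c,lean)[0],rel(*brk_pose(*c,lean)))
```

```text
194 ###################*=..... ...................................................................:+#%#%%#%#
196 ####################=:........................................................................-+#####%#%
198 ####**#############*=:........:===---::::::...................................................-*%#%%####
200 *-     .=*##########=:........:+######***++++==---:-::::::::..................................-*##%#####
202           =#########=:.....:::-+#%#%%%%%#%#%########***++++===--::::::.......................:=#%%##%%%%
204            =########=::::-==+*#%%%%%%%%%%%%%%%#################*#****+++==-----::............:=####%#%##
206            =########*++*##%%%%%%%%%%%%#%#####%#################################*=::..........-+#%#%###%%
208 :          +####%%%%%%%%%%%%%%%%%###%#####%#%%%################################*=:...........-*####%##%#
210 #=.      :+###%#%%%%%%%%%%%%#####%###%######%%#################################*=:...........-*####%####
212 ###*+++**######%%%#%%#######%#######%#####%####################################*-:..........:=*#########
214 ######
[... 1820 characters left out ...]
      .-*#############
248 -=:.        :+#%##+:        .-*###############################################**+++=----=*###########*=-
pred s2 [(-0.42, array([254., 231.])), (-0.42, array([255., 208.])), (-0.3, array([261., 234.])), (-0.3, array([261., 210.]))] [[277.62 211.26]]
(80, -45) [355.47 255.41 210.71] [-0.01 -0.15  0.13  0.02 -0.    0.  ]
(36, -48) [382.97 254.51 176.24] [-0.01 -0.07  0.33  0.02 -0.    0.  ]
(34, -48) [384.32 254.46 174.77] [-0.01 -0.07  0.34  0.02 -0.    0.  ]
(34, -30) [397.59 254.02 186.93] [-0.01  0.01  0.31  0.02 -0.    0.  ]
(34, -10) [412.32 253.54 200.44] [-0.01  0.11  0.27  0.02 -0.    0.  ]
(34, 0) [419.69 253.29 207.19] [-0.01  0.15  0.25  0.02 -0.    0.  ]
```

The wrist image puts the handle end at about (252,220), which matches the fully-down prediction (254,220), so it is off. Next I'll place the post on the downhill side and push up.

Run:
```python
from h import *
np.set_printoptions(precision=3,suppress=True)
for c in [(75,-54),(55,-55),(36,-54)]: print(c,brk_pose(*c,15)[0],rel(*brk_pose(*c,15)))
```

```text
(75, -54) [352.218 255.522 200.94 ] [-0.005 -0.177  0.167  0.023 -0.001  0.001]
(55, -55) [364.985 255.101 185.519] [-0.006 -0.142  0.26   0.023 -0.001  0.001]
(36, -54) [378.552 254.653 172.186] [-0.006 -0.1    0.346  0.023 -0.001  0.001]
```

Call:
play_rows(
  moves=[
    [[0, -0.09, 0.08, 0.012, 0, 0, 0], [-0.005, -0.177, 0.167, 0.023, 0, 0, 0], [-0.005, -0.142, 0.26, 0.023, 0, 0, 0], [-0.006, -0.1, 0.346, 0.023, 0, 0, 0], [-0.006, -0.1, 0.346, 0.023, 0, 0, 0]],
  ],
)

```text
t: 14.25
tool_pos: [379.4, 254.3, 170.2]
eef_rot: [0.712, 0.69, 0.091, 0.093]
force: [-0.1, 0.6, 0.4]
opening: 0.2
grip_force: 0.0
```

Run:
```python
from h import *
np.set_printoptions(precision=3,suppress=True)
s=robot.sense();print(s["tool_pos"],s["q"],s["joint_velocities"],s["force"])
for c in [(36,-54),(36,-46),(36,-38),(36,-30),(36,-22),(36,-14),(36,-8)]: print(c,rel(*brk_pose(*c,15)))
```

```text
[379.386 254.35  170.19 ] [-0.487  0.536 -0.468  2.415  1.428  0.441 -2.284] [-0.005 -0.049 -0.035  0.019 -0.09  -0.     0.053] [-0.102  0.554  0.384]
(36, -54) [ 0.001 -0.002 -0.011 -0.    -0.001  0.001]
(36, -46) [ 0.001  0.034 -0.029 -0.    -0.001  0.001]
(36, -38) [ 0.001  0.069 -0.048 -0.    -0.001  0.001]
(36, -30) [ 0.001  0.105 -0.066 -0.    -0.001  0.001]
(36, -22) [ 0.001  0.14  -0.085 -0.    -0.001  0.001]
(36, -14) [ 0.001  0.176 -0.103 -0.    -0.001  0.001]
(36, -8) [ 0.001  0.202 -0.117 -0.    -0.001  0.001]
```

Call:
play_rows(
  moves=[
    [[0, 0.034, -0.029, 0, 0, 0, 0], [0, 0.069, -0.048, 0, 0, 0, 0], [0, 0.095, -0.061, 0, 0, 0, 0], [0, 0.12, -0.074, 0, 0, 0, 0], [0, 0.14, -0.085, 0, 0, 0, 0]],
  ],
)

```text
t: 14.75
tool_pos: [396.7, 254.1, 195.6]
eef_rot: [0.71, 0.692, 0.091, 0.09]
force: [-13.5, -0.0, 6.2]
opening: 0.1
grip_force: 5.5
```

Call:
play_rows(
  moves=[
    [[0, 0.014, -0.008, 0, 0, 0, 0], [0, 0.028, -0.015, 0, 0, 0, 0], [0, 0.042, -0.022, 0, 0, 0, 0], [0, 0.053, -0.027, 0, 0, 0, 0], [0, 0.06, -0.031, 0, 0, 0, 0]],
  ],
)

```text
t: 15.25
tool_pos: [410.3, 253.8, 205.2]
eef_rot: [0.711, 0.691, 0.092, 0.092]
force: [-2.4, 1.2, -0.9]
opening: 0.1
grip_force: 1.6
```

Run:
```python
from h import *
np.set_printoptions(precision=3,suppress=True)
s=robot.sense();print(s["tool_pos"],s["q"],s["force"],s["ft_torque"])
for c in [(36,-8),(36,-4),(36,0)]: print(c,rel(*brk_pose(*c,15)))
```

```text
[410.282 253.77  205.152] [-0.404  0.48  -0.497  2.337  1.163  0.457 -1.945] [-2.423  1.168 -0.938] [ 0.18   0.931 -0.022]
(36, -8) [-0.001  0.008  0.012 -0.    -0.001  0.001]
(36, -4) [-0.001  0.026  0.003 -0.    -0.001  0.001]
(36, 0) [-0.001  0.044 -0.007 -0.    -0.001  0.001]
```

Call:
play_rows(
  moves=[
    [[0, 0.01, -0.003, 0, 0, 0, 0], [0, 0.02, -0.007, 0, 0, 0, 0], [0, 0.03, -0.01, 0, 0, 0, 0]],
  ],
)

```text
t: 15.55
tool_pos: [414.4, 253.4, 207.6]
eef_rot: [0.711, 0.691, 0.091, 0.091]
force: [-12.1, 1.9, -14.3]
opening: -0.3
grip_force: 7.5
```

Call:
play_rows(
  moves=[
    [[0, 0.01, -0.005, 0, 0, 0, 0], [0, 0.02, -0.01, 0, 0, 0, 0], [0, 0.02, -0.01, 0, 0, 0, 0]],
  ],
)

```text
t: 15.85
tool_pos: [415.0, 252.9, 209.0]
eef_rot: [0.711, 0.692, 0.089, 0.09]
force: [-18.5, 3.1, -18.1]
opening: 0.0
grip_force: 10.7
```

Run:
```python
from h import *
np.set_printoptions(precision=3,suppress=True)
s=robot.sense();print(s["tool_pos"],s["q"],s["force"],s["ft_torque"])
for c in [(36,0),(36,4),(38,8),(80,-40)]: print(c,rel(*brk_pose(*c,15)))
```

```text
[415.034 252.948 208.98 ] [-0.38   0.477 -0.513  2.322  1.115  0.466 -1.882] [-18.527   3.115 -18.137] [0.697 5.037 0.16 ]
(36, 0) [ 0.002  0.016  0.006 -0.003 -0.001  0.002]
(36, 4) [ 0.002  0.033 -0.004 -0.003 -0.001  0.002]
(38, 8) [ 0.002  0.046 -0.022 -0.003 -0.001  0.002]
(80, -40) [ 0.005 -0.264 -0.095 -0.003 -0.001  0.002]
```

Call:
play_rows(
  moves=[
    [[0, -0.05, 0.0, 0, 0, 0, 0], [0, -0.12, -0.03, 0, 0, 0, 0], [0.0, -0.18, -0.12, 0, 0, 0, 0], [0.0, -0.18, -0.28, 0, 0, 0, 0], [0.0, -0.15, -0.45, 0, 0, 0, 0]],
  ],
)

```text
t: 16.35
tool_pos: [366.5, 254.8, 291.2]
eef_rot: [0.711, 0.691, 0.091, 0.093]
force: [0.5, -0.3, 0.4]
opening: -0.1
grip_force: 0.0
```

Run:
```python
from h import *
np.set_printoptions(precision=2,suppress=True,linewidth=250)
s=robot.sense();print(s["tool_pos"],s["q"],s["force"])
W=eyes.get_image("wrist"); S1=eyes.get_image("scene")
for p in (0,.3,.42): print(p,[projw(W,tip(p,50,(0,o,0)))[0].round(0) for o in(-9,9)],proj(S1,tip(p))[0])
c=projw(W,tip(.42))[0].astype(int); g=cv2.cvtColor(W["pixels"],cv2.COLOR_RGB2GRAY); u0=c[0]-60
print("u0",u0)
for r in range(c[1]-24,c[1]+26,2): print(r,''.join('@%#*+=-:. '[min(9,v//9)] for v in g[r,u0:u0+100]))
im=S1["pixels"]; g=cv2.cvtColor(im,cv2.COLOR_RGB2GRAY)[245:266,292:334]; g=cv2.resize(g,None,fx=4,fy=4,interpolation=cv2.INTER_CUBIC)
n,l,st,cc=cv2.connectedComponentsWithStats((g<45).astype('uint8')); q=np.array([cc[i]/4+[292,245] for i in range(1,n) if 30<st[i,4]<400]); print(q.round(1).tolist(), np.polyfit(q[:,0],q[:,1],1)[0])
d=cv2.absdiff(D["top"]["pixels"],eyes.get_image("top")["pixels"]).max(2)
```

```text
[366.5  254.76 291.2 ] [-0.31  0.3  -0.66  2.31  0.78  0.58 -1.63] [ 0.5  -0.31  0.4 ]
0 [array([279., 211.]), array([280., 191.])] [390.11 211.07]
0.3 [array([297., 214.]), array([298., 193.])] [391.03 213.47]
0.42 [array([304., 214.]), array([306., 193.])] [391.27 214.89]
u0 245
179 +**++++*********+.         .                                                   -+*****###*#######*##
181 +-      :+******+.        .=+++++++=--:..                                      =+*********#**#*#####
183           =*****+.        .+*+***********+*+++++=--:..                         =**+***#*+******#*###
185            +**#*+.        :+*****+**+***********************++==--.           .=***+******+*****#*##
187           .*****+         :+**********+*************####%###%####*-           :+*******+************
189 +.        +*****+.        :+***+*****+*******+******%#%%#####%###+:           :***************+*****
191 *#+=:..:=*******+.        :+***************+******##%%%#%########+:           -***********+*********
193 ****************+.        :++*******+*******+******%%%%%###%#####=.           =
[... 1207 characters left out ...]
***********++=-:..    ..                         .=******+**+*+***********
219 =++**************************************#*******++==--:.                  :+**********************#
221    .::---=+++*******************************###%#%######*++=-::.           -************************
223             ..::-=++***************************####****************+==-:..-+*********=.     .=+*****
225                      ..::-==++*******************************************+*********+           +***+
227                               ...:-==+++*+**********+******************************.           .+**=
[[296.4, 253.5], [304.2, 254.8], [312.0, 256.3], [319.6, 257.6], [327.5, 259.1]] 0.18178610787314659
```

The handle end is centred at about (304,204), which matches fully up (305,203). The crate's holes haven't moved and lie level. I'll check that the fittings and caliper are untouched, then hand in.

Run:
```python
from h import *
a=D["top"]["pixels"]; b=eyes.get_image("top")["pixels"]
ok=True
for n,(u,v) in dict(c=(247.5,137),a=(235.5,211.5),b=(199,212)).items():
    r=[]
    for im in (a,b):
        w=cv2.cvtColor(im[int(v)-12:int(v)+13,int(u)-12:int(u)+13],cv2.COLOR_RGB2HSV); m=cv2.inRange(w,(12,110,60),(32,255,255)); y,x=np.nonzero(m); r.append(np.r_[x.mean(),y.mean()] if len(x) else np.r_[99,99])
    print(n,r); ok&=np.abs(r[0]-r[1]).max()<1
r=[]
for im in (a,b): m=im[225:250,260:350].min(2)>105; y,x=np.nonzero(m); r.append((x.min(),x.max(),y.min(),y.max()))
print("caliper",r,ok,robot.sense()["t"])
if ok: print(job.hand_in())
```

```text
c [array([12.34567901, 12.7037037 ]), array([12.2278481 , 12.69620253])]
a [array([12.54545455, 12.54545455]), array([12.67605634, 12.54929577])]
b [array([11.8       , 11.70666667]), array([12.19047619, 11.76190476])]
caliper [(np.int64(6), np.int64(87), np.int64(4), np.int64(22)), (np.int64(4), np.int64(87), np.int64(3), np.int64(24))] True 16.55
the job is handed in; nothing more can be done
None
```

I pushed the crate up the ramp until it sat level on the deck behind the lip, pushed the breaker fully down to off and then fully up to on, left the fittings and caliper where they were, and handed the job in at about 16.6 s.

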